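Slide the cast plate into the scanner dock and latch it

ROBOT

A 7-joint arm with a two-finger parallel gripper is mounted at the origin on the work surface. World frame = base frame: x ahead of the robot, y to its left, z up, the work surface at z = 0. Lengths are in m, angles in rad, forces in N, time in s.
With the tool pointing down it reaches from about 0.425 to 0.925 m from the base axis. Payload 6.8 kg.
Tool frame: the origin (TCP) lies on the mounting face of the last link; the fingertips stand 173 mm ahead of it and the grasp point (between the pads) lies 155 mm ahead of it; z points along the fingers, y is the line along which they close (so a half turn about z gives the same grasp; the last joint's range is limited). The gripper opens to 85 mm and grips with 20 to 120 N. Pads are 22 mm wide; open, the fingers measure 114 mm over their backs; the gripper's body (76 mm by 85 mm) begins 54 mm behind the grasp point. The pads swing forward as they close: fully open they stand 13 mm farther back than shut.
Start: joints at [-1.434, 0.477, 0.022, 1.555, -0.011, 1.109, -0.083], TCP at [0.164, 0.655, 0.405] pointing down, gripper open.
Joint ranges: [-2.96, 2.96], [-0.34, 2.1], [-1.41, 1.46], [0.24, 2.44], [-1.37, 4.51], [0.17, 1.92], [-2.96, 2.96]. Speed limits (rad/s): [2.39, 2.39, 3.14, 3.14, 3.14, 3.14, 3.14].

INTERFACE

Orientations are given as a unit quaternion [w, x, y, z].
In Python, from station import bot gives the robot as it stands. The module is installed in compiled form; this text tells all that it offers.
- The arm moves only by the shell command python3 -m pendant 'ROWS' [FORCE]. ROWS is JSON, a list of rows, each a list of 5 numbers: the finger opening in m, from 0 to 0.0854, then the shift along the tool's x, y, z in m, then the turn about the tool's z in degrees. In form: [[jaw, x, y, z, yaw], ...]. A call has 1 to 12 rows; each row shifts and turns the commanded pose from where the row before left it, along the tool's axes as they then stand; what a row does not reach is not made up. A row lasts 1/12 s, in which the tool goes at most 41.7 mm and 7.16 degrees, less where a joint would pass 70% of its speed; a pose out of reach is approached as far as the arm can. A call with a gripper value outside its range is refused whole. The fingers move at their own pace and stop on an object; FORCE is the grip in N (left out, the last holds). Time passes only in rows, so rows that do not move let the fingers close. It gives the time, the measured TCP pose, the force, the opening and the grip force at its end, in the units of the state.
- bot.get_obs(): the state, without advancing time (a new reading comes with each control period).
- bot.read_camera(name): name is "side" or "top"; returns (picture, depth): 400x640x3 uint8, blue, green, red; 400x640 float32, m along the optical axis (not along the pixel's ray), 0 where there is no reading.
- bot.camera_model(name): a dict with "intrinsics" (3x3 intrinsics, pixels), "R" (3x3) and "t" (3): a world point X has camera coordinates R X + t. Camera axes: x right, y down, z forward; pixel columns grow to the right and rows downward; lengths in m; the calibration is good to about 2 mm. A picture is of the moment at which its call begins. camera_model takes no time and is no camera call.
- bot.hand_in(): hands the job in; it is judged then, once.
Trained networks look in the newest picture that a camera, given by its name, has taken for a name from the list of things; names that differ only in an ending like _2 or _b are one class to them, and where a whole thing is asked for, a point or a joint stands for the part that bears it (a point fixed in the world has none). Each returns a list of dicts, best first, with "score" (0 to 1); they miss things now and then, are a little off and sometimes report something else, mostly with a low value. They report only what shows in the picture. A call takes as long as a camera call. They do not tell look-alikes from the thing itself.
- bot.boxes_of(name, camera): "at" ([column, row] in pixels, amid what is visible of it).
- bot.trace(name, camera): "mask" (400x640 bool, what is visible of it) and "at" ([column, row] in pixels, amid what is visible of it).
- bot.pinpoint(name, camera): "at" ([column, row] in pixels: a listed point, or the origin of a listed thing).
The state is a dict: "t": time; "q": joint angles; "joint_vel": joint speeds; "joint_torque": joint torques, N m; "eef_pos": TCP position; "tool_rot": TCP orientation; "contact_force": force on the tool from outside, world axes, zero at the start; "torque": the same for the moment, N m; "gripper_width": opening from 0.0 (shut) to 1.0 (fully open); "grasp_force": force on a finger pad.
Only numpy, scipy, OpenCV 4.12 (cv2) and the standard library are available. Lean on these libraries where they do the work, as an engineer would, in place of code of your own. Each camera call takes 0.05 s, during which the arm holds its last target. There are 200 camera calls.

TASK

Get the plaster cast ready for scanning: slide the loaded plate flat along the table, squared against the dock's fence, in under the lips of the scanner dock until it is fully home against the end stop, then swing the latch bar shut across the mouth behind it. The plaster is still soft, so do not touch the cast, which rides in on its plate where it stands; feel the plate up against the metal gently rather than ramming it, and leave everything else on the bench where it is.

Things in the scene. Friction and masses are not known exactly. Their poses are not given: they have to be found in the camera images.
- dock: scanner dock fixed on the table: end stop, latch, and a sliding channel that carries the slot. Origin: at the mouth, on the table, mid of the channel's travel; +y points out to the waiting plate, the slot runs to -y, x across it, z up. The last user clamped the channel anywhere from 18 mm left to 18 mm right (dock x): this setting is not reported, so find it by touch or by eye
- end_stop (a point): middle of the end stop's face, dock y = -97 mm, 17 high. The channel, parallel to dock y and with no floor: slot 92 mm wide, from y = 0 to -97, between walls 12 thick and 12 high; lips (y -4 to -97, z 12 to 17) reach 8 mm in over the plate's edges. Behind the stop (y < -110) are the scanner's foot, 170 wide, 55 high, and its column and head (y < -150), 265 high
- mouth (a point): nominal centre of the mouth, same as the dock's origin and axes. The channel's +x wall runs on out of the mouth to y = 150 mm as a straight fence, 17 high, 12 thick, its face in line with the slot's wall: 46 mm to +x of the channel's centre line, so at dock x 28 to 64. The other wall, on the robot's side, ends square at the mouth without lead-in
- plate: loose flat aluminium plate, 90 (x) x 100 (y) x 10 mm, about 0.24 kg, on the table before the mouth, short of the fence and turned up to 20 degrees. Origin: centre of its underside; x, y along its edges, near the dock's. 2 mm narrower than the slot; too wide to grip: push its edges (with the cast it drags with 2 to 5 N). Home, its origin is at dock y = -47, its rear edge 3 mm out of the mouth
- cast: soft plaster dental cast, 0.11 kg, 48 (x) x 57 (y) x 32 mm tall, standing loose near the middle of the plate (top 42 mm above the table), held by friction only. Origin: centre of its underside. The robot must not touch it
- latch (a joint): swing latch on the dock, rad. 0 = open: bar points 170 degrees from dock +x (towards -x, slightly outward); it grows as the bar swings round over dock +y; 2.967 = closed against its stop, bar along dock +x across the mouth. Starts 0 to 0.25; stays where left (friction 0.05 N m). Closed, its inner face (dock y = 5.5 mm) clears a plate that is home by 2.5 mm and strikes one that is not
- latch_pivot (a point): vertical hinge axis of the latch at table level: dock x = -88, y = 9.5 mm. The steel bar reaches 110 mm from it, 8 wide, z 4 to 12. Axes as the dock's
- latch_post (a point): upright round steel post, diameter 12 mm, z 12 to 52 mm, on the latch bar 68 mm from the pivot: the handle for swinging it. The point is on its axis, 35 mm above the table
- opposing_cast: bystander, leave in place: a second plaster cast, 48 x 57 x 32, standing on the table by the dock's robot-side rail (mm); origin at the centre of its underside
- jar_wide: bystander, leave in place: lidded white jar, diameter 52, 45 tall, on the far side of the fence (mm); origin at the centre of its underside
- jar_small: bystander, leave in place: lidded small jar, diameter 38, 40 tall, beside the wide jar (mm); origin at the centre of its underside
- spare_plate: bystander, leave in place: a smaller bare aluminium plate, 60 x 70 x 10, beside the scanner's foot on the robot's side, too small for this dock (mm); origin at the centre of its underside
- brush: bystander, leave in place: brush 150 long lying on the table on the robot's side, beyond the waiting plate (mm); origin at the centre of its underside
- palette: bystander, leave in place: white ceramic shade palette 110 x 70 x 12 with shallow colour wells, lying out in front of the mouth beyond the loaded plate (mm); origin at the centre of its underside
Mind the look-alikes: they are no part of the job. What is shaped like the plate but orange is not meant. What is shaped like the cast but green is not meant.

How it is judged:
By the outcome, as a careful person would: the job done as asked, in the order asked, and still so for the second after the job is handed in, with the robot touching nothing.
It also fails if it takes over 72 s, if anything falls off the work surface, if the arm or the gripper's body presses on something with over 40 N, if the wrist force passes 120 N, or if a joint passes its speed limit or range.

## Working session

There is one attempt and no reset: what is moved stays moved. The work goes in short steps, Python scripts to look and compute and a shell command to move; the robot and the scene stay as the last step left them, time stands still between calls to the robot, and variables do not carry over. Pictures are saved under pics/ and viewed, at most 10 in all, crops included, and the job is handed in when it is done.

```bash
mkdir -p pics; cat > h.py <<'E'
import numpy as np, cv2
from station import bot
def ray(cam,px):
    m=bot.camera_model(cam);K=np.array(m["intrinsics"]);R=np.array(m["R"]);t=np.array(m["t"])
    d=R.T@np.linalg.inv(K)@np.array([px[0],px[1],1.]);c=-R.T@t
    return c,d
def onz(cam,px,z):
    c,d=ray(cam,px); return c+d*(z-c[2])/d[2]
def proj(cam,X):
    m=bot.camera_model(cam);p=np.array(m["intrinsics"])@(np.array(m["R"])@np.array(X)+np.array(m["t"]));return p[:2]/p[2]
def cloud(cam,depth):
    m=bot.camera_model(cam);K=np.array(m["intrinsics"]);R=np.array(m["R"]);t=np.array(m["t"])
    v,u=np.mgrid[0:400,0:640];P=np.stack([u,v,np.ones_like(u)],-1)@np.linalg.inv(K).T*depth[...,None]
    return (P-t)@R
E
python3 - <<'E'
from h import *
for c in("top","side"):
    p,d=bot.read_camera(c);cv2.imwrite(f"pics/{c}0.png",p);np.save(f"{c}0.npy",d)
    print(c,ray(c,(320,200)))
    for n in("mouth","end_stop","plate","cast","latch_pivot","latch_post","opposing_cast"):
        print(n,[(np.round(r["at"],1).tolist(),round(r["score"],2),np.round(onz(c,r["at"],{"latch_post":.035,"end_stop":0.017 if 0 else 0,"cast":.01}.get(n,0)),4).tolist()) for r in bot.pinpoint(n,c)[:3]])
print(bot.get_obs())
E
```

```text
top (array([0.50532673, 0.02330453, 0.96022451]), array([ 0.13495703, -0.01703991, -0.99071158]))
mouth [([369.8, 258.0], 0.51, [0.5185, -0.0962, 0.0])]
end_stop [([382.8, 194.0], 0.64, [0.6507, -0.1234, 0.0]), ([330.2, 238.1], 0.59, [0.5578, -0.0151, 0.0])]
plate [([268.3, 222.5], 0.81, [0.588, 0.1121, 0.0]), ([230.5, 305.1], 0.61, [0.4214, 0.1829, 0.0])]
cast [([265.8, 216.0], 0.7, [0.6003, 0.1166, 0.01]), ([433.3, 263.6], 0.39, [0.5088, -0.2234, 0.01])]
latch_pivot [([329.5, 239.6], 0.94, [0.5548, -0.0137, 0.0]), ([267.6, 218.9], 0.52, [0.5954, 0.1137, 0.0])]
latch_post [([324.3, 272.3], 0.67, [0.4891, -0.0028, 0.035])]
opposing_cast [([369.6, 254.2], 0.69, [0.5262, -0.0958, 0.0])]
side (array([ 0.35527067, -0.5592901 ,  0.7538905 ]), array([ 0.29625498,  0.60732323, -0.7372668 ]))
mouth [([330.0, 228.8], 0.75, [0.6417, -0.0273, 0.0]), ([290.0, 195.6], 0.74, [0.5982, 0.1043, 0.0])]
end_stop [([347.9, 258.9], 0.67, [0.6408, -0.1165, -0.0]), ([294.8, 272.5], 0.67, [0.5247, -0.1016, 0.0])]
plate [([209.6, 195.1], 0.86, [0.422, 0.1847, 0.0]), ([288.8, 193.8], 0.62, [0.5978, 0.111, 0.0
[... 385 characters left out ...]
95,  0.02240518,  1.55540667, -0.01153337,
        1.10930805, -0.08309078]), 'joint_vel': array([-9.30873587e-04,  4.99226238e-04, -1.08055123e-03,  5.10269824e-04,
       -1.79696169e-04,  8.21078099e-04, -1.27580887e-05]), 'joint_torque': array([ 1.44088190e-04, -5.96248662e+01,  1.60667650e+00, -2.81527001e+01,
        1.25108828e-02,  1.90831663e-03, -1.87626716e-05]), 'eef_pos': array([0.16359053, 0.65488094, 0.40473205]), 'tool_rot': array([-2.00483379e-05,  1.22110011e-01,  9.92516571e-01,  2.41338396e-05]), 'contact_force': array([ 0.02094721, -0.3419775 ,  0.20222578]), 'torque': array([-0.02497766, -0.01560971,  0.0200037 ]), 'grasp_force': 0.0, 'gripper_width': 1.000276025331979}
```

View pics/top0.png

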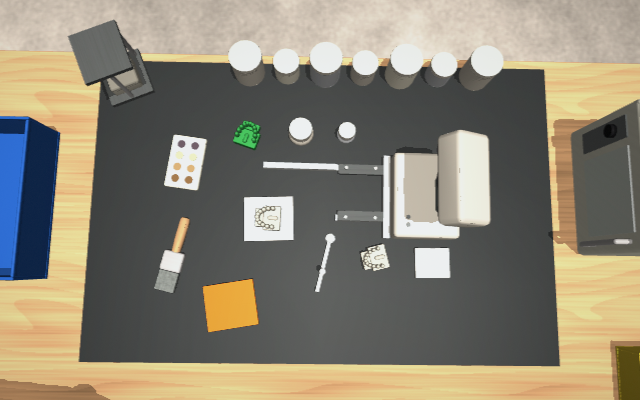

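View pics/side0.png

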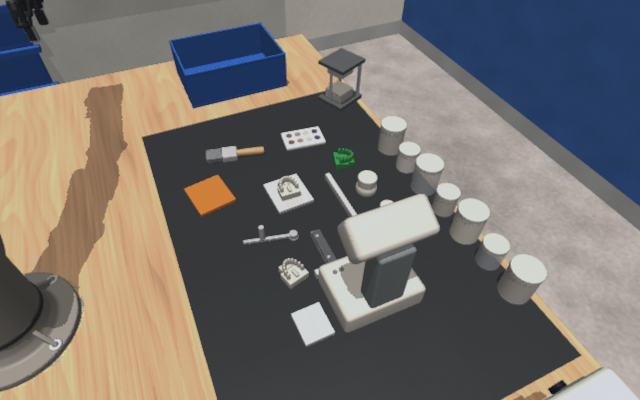

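The white plate at top pixel (269,218) carries the cast. The plate look-alikes are orange at (230,305) and the smaller white spare plate at (432,262). The other casts are green at (247,134) and opposing_cast at (374,258). The dock's fence runs (264,165)–(383,170), and the latch pivot is at (330,238). I'll confirm these in an enlarged crop.

```bash
python3 - <<'E'
from h import *
p=cv2.imread("pics/top0.png");d=np.load("top0.npy")
cv2.imwrite("pics/c1.png",cv2.resize(p[145:300,235:400],None,fx=4.8,fy=3.8*1,interpolation=cv2.INTER_CUBIC)[:,:800])
for c in("top","side"):
    bot.read_camera(c)
    C=cloud(c,bot.read_camera(c)[1])
    for n in("plate","cast","latch"):
        for r in bot.trace(n,c)[:3]:
            m=r["mask"];q=C[m];q=q[np.isfinite(q).all(1)]
            print(c,n,r["at"],round(r["score"],2),m.sum(),np.round(np.median(q,0),4))
            if n=="plate" and r["score"]>.3:
                z=np.median(q[:,2])
                ys,xs=np.nonzero(m);h=cv2.convexHull(np.stack([xs,ys],1).astype(np.float32))[:,0]
                W=np.array([onz(c,x,.010)[:2] for x in h])*1000
                print("  rect",cv2.minAreaRect(W.astype(np.float32)))
                print(np.round(W).tolist() if len(W)<12 else "")
# points by hand from top
for nm,px,z in[("fenceL far end in",(264,167),.017),("fence right",(383,175),.017),("wall L",(336,212),.017)]:
    print(nm,np.round(onz("top",px,z),4))
C=cloud("top",d)
# height map fence: points z in .012-.022
s=(C[...,2]>.010)&(C[...,2]<.026);s[:140]=0;s[230:]=0
v,u=np.nonzero(s)
for lo in range(264,386,8):
    k=(u>=lo)&(u<lo+8);q=C[s][k]
    a=q[(q[:,0]>.66)];b=q[q[:,0]<.66]
    print(lo,len(a),np.round([a[:,0].min(),a[:,0].max(),a[:,1].mean(),a[:,2].mean()],4) if len(a) else"",np.round([b[:,0].min(),b[:,0].max(),b[:,1].mean()],4) if len(b) else "")
E
```

```text
top plate [325.6, 259.8] 0.73 300 [ 0.5111 -0.0025  0.0121]
  rect ((509.3676452636719, -3.013378143310547), (15.547727584838867, 115.49047088623047), 78.46649169921875)

top plate [230.1, 307.2] 0.68 2349 [0.4223 0.1824 0.0095]
  rect ((422.9306640625, 182.20689392089844), (90.02749633789062, 103.24140167236328), 9.865277290344238)

top plate [264.6, 231.4] 0.59 1606 [0.5918 0.1091 0.0093]
  rect ((595.4196166992188, 110.961181640625), (91.74674987792969, 99.28687286376953), 1.1741279363632202)

top cast [267.8, 219.9] 0.95 575 [0.5948 0.1092 0.0286]
top cast [246.5, 136.0] 0.88 515 [0.7651 0.1591 0.0188]
top latch [322.9, 259.6] 0.59 321 [ 0.5111 -0.0025  0.012 ]
top latch [429.9, 189.2] 0.51 11792 [ 0.6379 -0.1871  0.0554]
side plate [211.0, 193.6] 0.84 1224 [0.4213 0.1748 0.0103]
  rect ((422.9108581542969, 178.6230010986328), (90.86212921142578, 110.41895294189453), 9.322343826293945)

side plate [290.6, 200.9] 0.6 846 [0.582  0.0866 0.0101]
  rect ((594.89990234375, 107.29239654541016), (93.9364013671875, 111.03382873535156), 1.7777559757232666)

side cast [340.4, 160.5] 0.92 3
[... 543 characters left out ...]
2  0.0683]
296 79 [0.6988 0.7554 0.0502 0.0171] 
304 73 [0.6983 0.759  0.0346 0.0159] 
312 55 [0.6983 0.711  0.0171 0.016 ] 
320 50 [0.6977 0.7107 0.001  0.0163] 
328 48 [ 0.6979  0.7092 -0.0156  0.0163] [ 0.5962  0.6039 -0.0239]
336 77 [ 0.6898  0.7613 -0.033   0.0156] [ 0.5939  0.6141 -0.0332]
344 93 [ 0.6899  0.7615 -0.0482  0.0162] [ 0.5939  0.6127 -0.049 ]
352 81 [ 0.6894  0.7101 -0.0649  0.0161] [ 0.5938  0.6128 -0.0652]
360 79 [ 0.6889  0.7081 -0.0814  0.0164] [ 0.5942  0.613  -0.0814]
368 80 [ 0.6888  0.7087 -0.0979  0.0163] [ 0.593   0.6133 -0.0978]
376 102 [ 0.6609  0.7272 -0.1158  0.0165] [ 0.5769  0.6591 -0.1162]
384 245 [ 0.6604  0.7277 -0.1302  0.0168] [ 0.5765  0.6594 -0.1294]
```

View pics/c1.png

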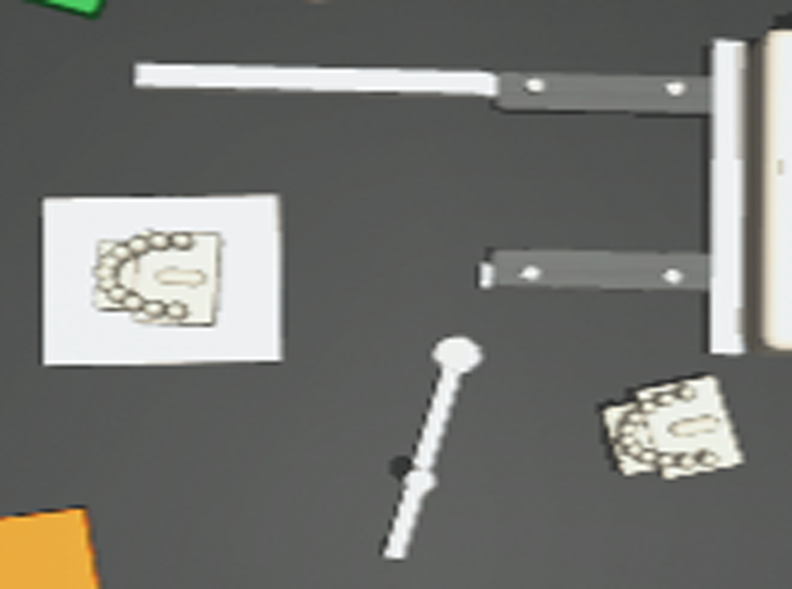

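The crop confirms it. The white plate with the cream cast, crop (43..282, 195..365), is the one meant; the orange plate and green cast are look-alikes. The dock is turned about −0.9° and the fence face is near x=0.699. The mouth is at y≈−0.025 and the plate centre at (0.595, 0.110). I'll move over to the plate's robot side and set the jaw about 35 mm open for a two-point push.

```bash
python3 -m pendant '[[0.035,-0.0295,-0.0277,0,0],[0.035,-0.0295,-0.0277,0,0],[0.035,-0.0295,-0.0277,0,0],[0.035,-0.0295,-0.0277,0,0],[0.035,-0.0295,-0.0277,0,0],[0.035,-0.0295,-0.0277,0,0],[0.035,-0.0295,-0.0277,0,0],[0.035,-0.0295,-0.0277,0,0],[0.035,-0.0295,-0.0277,0,0],[0.035,-0.0295,-0.0277,0,0],[0.035,-0.0295,-0.0277,0,0],[0.035,-0.0295,-0.0277,0,0]]'
python3 -m pendant '[[0.035,-0.0295,-0.0277,0,0],[0.035,-0.0295,-0.0277,0,0],[0.035,-0.0295,-0.0277,0,0],[0.035,-0.0295,-0.0277,0,0],[0.035,0,0,0.03,-6.5],[0.035,0,0,0.03,-6.6],[0.035,0,0,0,0]]'
python3 - <<'E'
from h import *
q=bot.get_obs()["tool_rot"];from scipy.spatial.transform import Rotation as R
r=R.from_quat([q[1],q[2],q[3],q[0]]).as_matrix();print(r.round(4))
# dock model check with fence line
print("yaw of tool y",np.degrees(np.arctan2(r[1,1],r[0,1])))
E
```

```text
t: 2.3
eef_pos: [0.4272, 0.2447, 0.4051]
tool_rot: [0.0, 0.122, 0.993, 0.0]
contact_force: [-0.1, 0.5, -0.5]
gripper_width: 0.407
grasp_force: 0.0
t: 2.88
eef_pos: [0.5124, 0.1094, 0.3404]
tool_rot: [-0.004, 0.007, 1.0, -0.001]
contact_force: [-1.5, -0.3, -0.6]
gripper_width: 0.409
grasp_force: 0.0
[[-0.9999  0.0135 -0.0075]
 [ 0.0135  0.9999 -0.0028]
 [ 0.0075 -0.0029 -1.    ]]
yaw of tool y 89.22897769135
```

```bash
python3 -m pendant '[[0.035,0,0,0.036,0],[0.035,0,0,0.036,0],[0.035,0,0,0.036,0],[0.035,0,0,0.02,0],[0.035,0,0,0.015,0],[0.035,0,0,0,0],[0.035,0,0,0,0]]'
python3 - <<'E'
from h import *
p,d=bot.read_camera("side")
cv2.imwrite("pics/s1.png",cv2.resize(p[110:260,180:380],None,fx=4,fy=4,interpolation=cv2.INTER_CUBIC))
C=cloud("side",d);x,y,z=np.moveaxis(C,-1,0)
k=(abs(x-.512)<.03)&(abs(y-.11)<.06)&(z>.008)&(z<.15)
v=C[k];print(k.sum(),np.round(np.percentile(v[:,2],[0,2,5,20]),4));print(np.round(v[np.argsort(v[:,2])[:8]],4))
E
```

```text
t: 3.47
eef_pos: [0.5144, 0.111, 0.2023]
tool_rot: [-0.0, 0.009, 1.0, -0.0]
contact_force: [0.1, -0.1, -0.3]
gripper_width: 0.41
grasp_force: 0.0
528 [0.03   0.0367 0.0399 0.0772]
[[0.5184 0.0873 0.03  ]
 [0.5087 0.1294 0.0301]
 [0.5236 0.0881 0.0302]
 [0.5065 0.0869 0.0323]
 [0.506  0.1278 0.0329]
 [0.5042 0.0869 0.0334]
 [0.5068 0.1297 0.034 ]
 [0.5237 0.0876 0.034 ]]
```

View pics/s1.png

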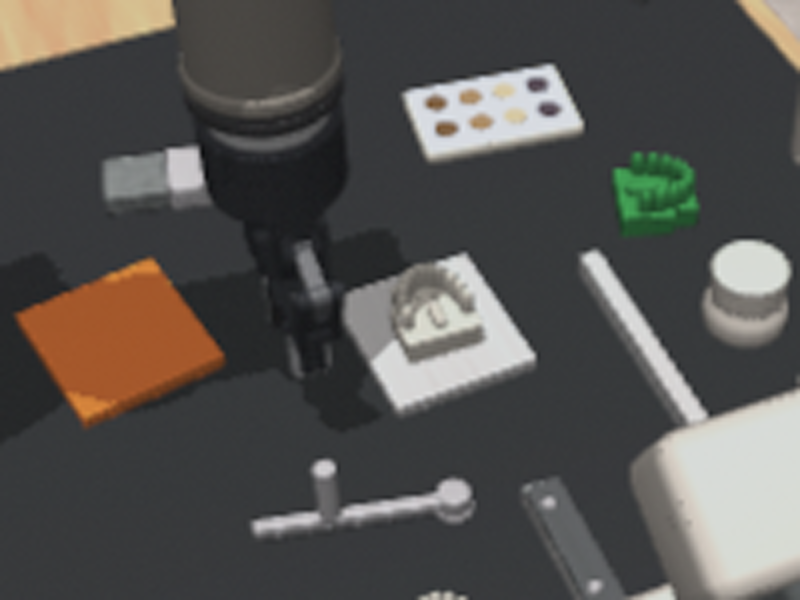

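The side picture shows the fingers at (310,340), clear of both plates, with the tips about 172 mm ahead of the TCP. I'll lower to 4 mm above the table and approach the plate's edge.

```bash
python3 -m pendant '[[0.035,0,0,0.015,0],[0.035,0,0,0.010,0],[0.035,0,0,0,0],[0.035,-0.008,0,0,0],[0.035,-0.008,0,0,0],[0.035,-0.002,0,0,0],[0.035,-0.002,0,0,0],[0.035,-0.002,0,0,0],[0.035,-0.002,0,0,0],[0.035,-0.002,0,0,0],[0.035,-0.002,0,0,0]]'
python3 -m pendant '[[0.035,-0.003,0,0,0],[0.035,-0.003,0,0,0],[0.035,-0.003,0,0,0],[0.035,-0.003,0,0,0],[0.035,-0.003,0,0,0],[0.035,-0.003,0,0,0],[0.035,-0.003,0,0,0],[0.035,-0.003,0,0,0],[0.035,-0.003,0,0,0],[0.035,-0.003,0,0,0]]'
```

```text
t: 4.43
eef_pos: [0.541, 0.1102, 0.1764]
tool_rot: [-0.002, 0.008, 1.0, -0.0]
contact_force: [-5.3, 1.1, 3.6]
gripper_width: 0.407
grasp_force: 2.4
t: 5.27
eef_pos: [0.5724, 0.1095, 0.1766]
tool_rot: [0.0, 0.008, 1.0, -0.0]
contact_force: [-1.2, 0.0, -1.2]
gripper_width: 0.408
grasp_force: 0.9
```

```bash
python3 -m pendant '[[0.035,-0.003,0,0,0],[0.035,-0.003,0,0,0],[0.035,-0.003,0,0,0],[0.035,-0.003,0,0,0],[0.035,-0.002,0,0,0],[0.035,-0.002,0,0,0],[0.035,-0.001,0,0,0],[0.035,0,0,0,0]]'
python3 - <<'E'
from h import *
p,d=bot.read_camera("top")
cv2.imwrite("pics/t2.png",cv2.resize(p[145:265,235:400],None,fx=4.8,fy=4.8,interpolation=cv2.INTER_CUBIC))
print(bot.get_obs()["contact_force"],bot.get_obs()["eef_pos"])
E
```

```text
t: 5.93
eef_pos: [0.5894, 0.1093, 0.1768]
tool_rot: [0.0, 0.008, 1.0, 0.0]
contact_force: [-2.3, 0.5, -1.0]
gripper_width: 0.407
grasp_force: 0.6
[-0.83954907  0.28196685 -0.79294556] [0.58932296 0.10932433 0.17679152]
```

View pics/t2.png

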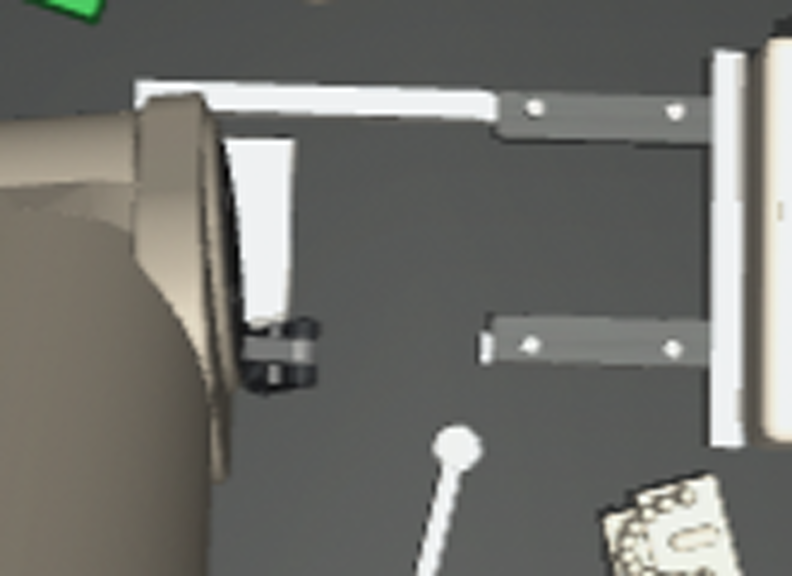

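The plate's far edge is at row ~138 and the fence face at ~115, so roughly 9 mm remain. The plate's front edge looks nearly square. I'll continue gently.

```bash
python3 -m pendant '[[0.035,-0.0015,0,0,0],[0.035,-0.0015,0,0,0],[0.035,-0.0015,0,0,0],[0.035,-0.001,0,0,0],[0.035,-0.001,0,0,0],[0.035,0,0,0,0]]'
python3 -m pendant '[[0.035,-0.0005,0,0,0],[0.035,-0.0005,0,0,0],[0.035,-0.0005,0,0,0],[0.035,0,0,0,0]]'
python3 -m pendant '[[0.035,-0.0005,0,0,0],[0.035,-0.0005,0,0,0],[0.035,0,0,0,0]]'
```

```text
t: 6.48
eef_pos: [0.5958, 0.1092, 0.1767]
tool_rot: [0.0, 0.008, 1.0, 0.0]
contact_force: [-3.2, -0.3, 0.9]
gripper_width: 0.409
grasp_force: 1.5
t: 6.82
eef_pos: [0.5971, 0.1092, 0.1767]
tool_rot: [0.0, 0.008, 1.0, 0.0]
contact_force: [-3.8, 1.5, 1.9]
gripper_width: 0.412
grasp_force: 2.0
t: 7.07
eef_pos: [0.5982, 0.1091, 0.1767]
tool_rot: [0.0, 0.008, 1.0, 0.0]
contact_force: [-3.4, 0.0, 2.0]
gripper_width: 0.412
grasp_force: 2.1
```

```bash
python3 -m pendant '[[0.035,-0.0005,0,0,0],[0.035,-0.0005,0,0,0],[0.035,0,0,0,0]]'
python3 -m pendant '[[0.035,-0.0005,0,0,0],[0.035,-0.0005,0,0,0],[0.035,0,0,0,0]]'
python3 -m pendant '[[0.035,-0.0005,0,0,0],[0.035,-0.0005,0,0,0],[0.035,0,0,0,0]]'
```

```text
t: 7.32
eef_pos: [0.5991, 0.1091, 0.1767]
tool_rot: [-0.0, 0.008, 1.0, -0.0]
contact_force: [-5.6, 0.2, 3.5]
gripper_width: 0.41
grasp_force: 2.5
t: 7.57
eef_pos: [0.5995, 0.1092, 0.1766]
tool_rot: [-0.001, 0.008, 1.0, -0.0]
contact_force: [-7.8, 0.3, 6.8]
gripper_width: 0.407
grasp_force: 3.8
t: 7.82
eef_pos: [0.5998, 0.1091, 0.1765]
tool_rot: [-0.002, 0.008, 1.0, -0.0]
contact_force: [-10.4, -0.5, 7.8]
gripper_width: 0.411
grasp_force: 5.0
```

The plate is seated on the fence: advance stalled at x≈0.600 and the force rose to 10 N. Next I'll back off, rise, and go round to the rear edge.

```bash
python3 -m pendant '[[0.035,0.002,0,0,0],[0.035,0.008,0,0,0],[0.035,0.01,0,0,0],[0.035,0.01,0,-0.02,0],[0.035,0,0,-0.03,0],[0.035,0,0,-0.03,0],[0.035,0,0.035,0,0],[0.035,0,0.035,0,0],[0.035,0,0.03,0,0],[0.035,-0.03,0,0,0],[0.035,-0.03,0,0,0],[0.035,-0.027,0,0,0]]'
python3 -m pendant '[[0.035,0,0,0,7],[0.035,0,0,0,7],[0.035,0,0,0,7],[0.035,0,0,0,7],[0.035,0,0,0,7],[0.035,0,0,0,7],[0.035,0,0,0,7],[0.035,0,0,0,7],[0.035,0,0,0,7],[0.035,0,0,0,7],[0.035,0,0,0,7],[0.035,0,0,0,7]]'
python3 -m pendant '[[0.035,0,0,0,6],[0.035,0,0,0,0],[0.035,0,0,0,0]]'
python3 - <<'E'
from h import *
from scipy.spatial.transform import Rotation as R
q=bot.get_obs()["tool_rot"];r=R.from_quat([q[1],q[2],q[3],q[0]]).as_matrix();print(r.round(4),bot.get_obs()["q"])
p,d=bot.read_camera("top")
cv2.imwrite("pics/t3.png",cv2.resize(p[145:265,235:400],None,fx=4.8,fy=4.8,interpolation=cv2.INTER_CUBIC))
E
```

```text
t: 8.82
eef_pos: [0.6606, 0.2095, 0.2571]
tool_rot: [0.001, 0.007, 1.0, 0.0]
contact_force: [0.1, -0.4, 0.1]
gripper_width: 0.413
grasp_force: 0.0
t: 9.82
eef_pos: [0.6596, 0.2082, 0.2568]
tool_rot: [0.001, 0.677, 0.736, 0.001]
contact_force: [-1.0, 0.1, -0.3]
gripper_width: 0.408
grasp_force: 0.0
t: 10.07
eef_pos: [0.6595, 0.2083, 0.2566]
tool_rot: [0.0, 0.712, 0.703, 0.0]
contact_force: [-0.1, -1.2, -0.3]
gripper_width: 0.41
grasp_force: 0.0
[[ 1.280e-02  9.999e-01  8.000e-04]
 [ 9.999e-01 -1.280e-02 -4.000e-04]
 [-4.000e-04  8.000e-04 -1.000e+00]] [-0.81590822  0.74870421  0.64103979  1.65664775 -0.53694951  0.91847041
  0.01795565]
```

View pics/t3.png

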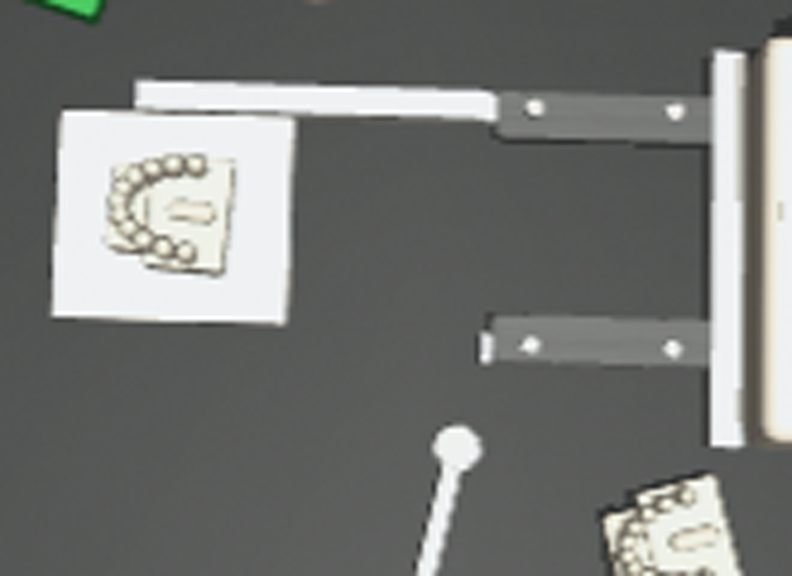

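The plate now lies flush along the fence, with its top edge parallel at rows ~112–118, and the cast is still centred on it. I'll lower behind the rear edge (col ~58 in the crop, y≈0.156) and push.

```bash
python3 -m pendant '[[0.035,0,-0.010,0.02,0],[0.035,0,0,0.03,0],[0.035,0,0,0.022,0],[0.035,0,0,0.0075,0],[0.035,0,0,0,0],[0.035,-0.01,0,0,0],[0.035,-0.01,0,0,0],[0.035,-0.01,0,0,0],[0.035,-0.002,0,0,0],[0.035,-0.002,0,0,0],[0.035,-0.002,0,0,0],[0.035,0,0,0,0]]'
python3 -m pendant '[[0.035,-0.002,0,0,0],[0.035,-0.002,0,0,0],[0.035,-0.002,0,0,0],[0.035,-0.002,0,0,0],[0.035,-0.002,0,0,0],[0.035,-0.002,0,0,0]]'
```

```text
t: 11.12
eef_pos: [0.6492, 0.1721, 0.1775]
tool_rot: [0.0, 0.713, 0.701, 0.0]
contact_force: [0.6, -0.6, -0.0]
gripper_width: 0.414
grasp_force: 0.0
t: 11.62
eef_pos: [0.6488, 0.1608, 0.1771]
tool_rot: [-0.0, 0.713, 0.702, 0.0]
contact_force: [-0.4, 2.4, -0.5]
gripper_width: 0.409
grasp_force: 1.5
```

```bash
python3 -m pendant '[[0.035,-0.003,0.0001,0,0],[0.035,-0.003,0.0001,0,0],[0.035,-0.003,0.0001,0,0],[0.035,-0.003,0.0001,0,0],[0.035,-0.003,0.0001,0,0],[0.035,-0.003,0.0001,0,0],[0.035,-0.003,0.0001,0,0],[0.035,-0.003,0.0001,0,0],[0.035,-0.003,0.0001,0,0],[0.035,-0.003,0.0001,0,0],[0.035,-0.003,0.0001,0,0],[0.035,-0.003,0.0001,0,0]]'
python3 -m pendant '[[0.035,-0.003,0.0001,0,0],[0.035,-0.003,0.0001,0,0],[0.035,-0.003,0.0001,0,0],[0.035,-0.003,0.0001,0,0],[0.035,-0.003,0.0001,0,0],[0.035,-0.003,0.0001,0,0],[0.035,-0.003,0.0001,0,0],[0.035,-0.003,0.0001,0,0],[0.035,-0.003,0.0001,0,0]]'
```

```text
t: 12.62
eef_pos: [0.6488, 0.1255, 0.177]
tool_rot: [-0.002, 0.712, 0.702, -0.0]
contact_force: [-3.7, 7.4, 2.2]
gripper_width: 0.409
grasp_force: 3.8
t: 13.37
eef_pos: [0.6488, 0.0998, 0.177]
tool_rot: [-0.003, 0.712, 0.702, 0.0]
contact_force: [-5.1, 10.2, 5.2]
gripper_width: 0.409
grasp_force: 5.1
```

```bash
python3 -m pendant '[[0.035,-0.002,-0.0004,0,0],[0.035,-0.002,-0.0003,0,0],[0.035,-0.002,0,0,0],[0.035,-0.002,0,0,0],[0.035,-0.002,0,0,0],[0.035,-0.002,0,0,0]]'
python3 -m pendant '[[0.035,-0.002,0,0,0],[0.035,-0.002,0,0,0],[0.035,-0.002,0,0,0],[0.035,-0.002,0,0,0],[0.035,-0.002,0,0,0],[0.035,-0.002,0,0,0]]'
python3 - <<'E'
from h import *
p,d=bot.read_camera("top")
cv2.imwrite("pics/t4.png",cv2.resize(p[145:265,235:400],None,fx=4.8,fy=4.8,interpolation=cv2.INTER_CUBIC))
E
```

```text
t: 13.87
eef_pos: [0.6484, 0.0862, 0.177]
tool_rot: [-0.002, 0.713, 0.702, -0.0]
contact_force: [-3.3, 6.6, 1.9]
gripper_width: 0.412
grasp_force: 3.4
t: 14.37
eef_pos: [0.6483, 0.0741, 0.177]
tool_rot: [-0.001, 0.713, 0.702, -0.0]
contact_force: [-2.7, 7.5, 2.4]
gripper_width: 0.414
grasp_force: 3.3
```

View pics/t4.png

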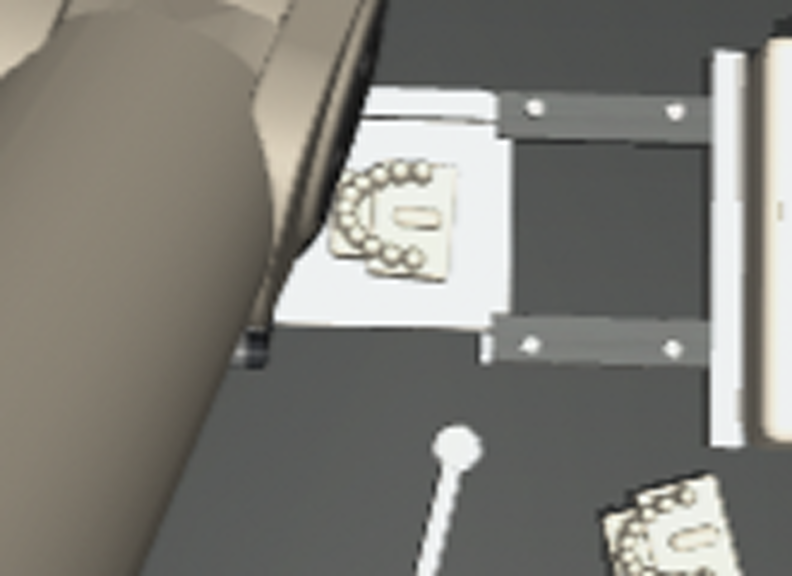

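The plate is flush against the fence and its front edge, at col 512, is already under both lips. The cast hasn't moved. Continue.

```bash
python3 -m pendant '[[0.035,-0.002,0,0,0],[0.035,-0.003,0,0,0],[0.035,-0.003,0,0,0],[0.035,-0.003,0,0,0],[0.035,-0.003,0,0,0],[0.035,-0.003,0,0,0],[0.035,-0.003,0,0,0],[0.035,-0.003,0,0,0],[0.035,-0.003,0,0,0],[0.035,-0.003,0,0,0]]'
python3 -m pendant '[[0.035,-0.003,0,0,0],[0.035,-0.003,0,0,0],[0.035,-0.003,0,0,0],[0.035,-0.003,0,0,0],[0.035,-0.003,0,0,0],[0.035,-0.003,0,0,0],[0.035,-0.003,0,0,0],[0.035,-0.003,0,0,0],[0.035,-0.003,0,0,0],[0.035,-0.002,0,0,0]]'
python3 -m pendant '[[0.035,-0.002,0,0,0],[0.035,-0.002,0,0,0],[0.035,-0.002,0,0,0],[0.035,-0.002,0,0,0],[0.035,-0.002,0,0,0],[0.035,-0.002,0,0,0],[0.035,-0.001,0,0,0],[0.035,-0.001,0,0,0],[0.035,0,0,0,0]]'
```

```text
t: 15.25
eef_pos: [0.6478, 0.0448, 0.177]
tool_rot: [-0.001, 0.713, 0.702, -0.0]
contact_force: [-1.7, 5.6, 2.4]
gripper_width: 0.408
grasp_force: 3.0
t: 16.08
eef_pos: [0.6474, 0.0153, 0.177]
tool_rot: [-0.001, 0.713, 0.701, -0.0]
contact_force: [-1.7, 5.5, 1.5]
gripper_width: 0.411
grasp_force: 2.6
t: 16.83
eef_pos: [0.6472, 0.0012, 0.177]
tool_rot: [-0.001, 0.713, 0.701, -0.0]
contact_force: [-2.1, 5.2, 2.0]
gripper_width: 0.409
grasp_force: 2.2
```

Time is plentiful, so I'll feel for the end stop in sub-millimetre rows.

```bash
python3 -m pendant '[[0.035,-0.001,0,0,0],[0.035,-0.001,0,0,0],[0.035,-0.001,0,0,0],[0.035,-0.001,0,0,0],[0.035,-0.001,0,0,0],[0.035,-0.001,0,0,0],[0.035,0,0,0,0]]'
python3 -m pendant '[[0.035,-0.0007,0,0,0],[0.035,-0.0007,0,0,0],[0.035,-0.0006,0,0,0],[0.035,0,0,0,0]]'
python3 -m pendant '[[0.035,-0.0007,0,0,0],[0.035,-0.0007,0,0,0],[0.035,-0.0006,0,0,0],[0.035,0,0,0,0]]'
```

```text
t: 17.42
eef_pos: [0.6471, -0.0048, 0.177]
tool_rot: [-0.001, 0.713, 0.701, -0.0]
contact_force: [-1.6, 5.2, 1.5]
gripper_width: 0.412
grasp_force: 2.4
t: 17.75
eef_pos: [0.6471, -0.0066, 0.177]
tool_rot: [-0.001, 0.713, 0.701, -0.0]
contact_force: [-1.4, 5.5, 1.9]
gripper_width: 0.409
grasp_force: 2.6
t: 18.08
eef_pos: [0.647, -0.0086, 0.177]
tool_rot: [-0.001, 0.713, 0.701, -0.0]
contact_force: [-1.7, 4.8, 2.1]
gripper_width: 0.409
grasp_force: 2.6
```

```bash
for i in 1; do python3 -m pendant '[[0.035,-0.0005,0,0,0],[0.035,-0.0005,0,0,0],[0.035,-0.0005,0,0,0],[0.035,0,0,0,0]]'; done
python3 -m pendant '[[0.035,-0.0005,0,0,0],[0.035,-0.0005,0,0,0],[0.035,0,0,0,0]]'
python3 -m pendant '[[0.035,-0.0005,0,0,0],[0.035,-0.0005,0,0,0],[0.035,0,0,0,0]]'
```

```text
t: 18.42
eef_pos: [0.647, -0.01, 0.177]
tool_rot: [-0.001, 0.713, 0.701, -0.0]
contact_force: [-2.4, 5.7, 1.4]
gripper_width: 0.411
grasp_force: 2.6
t: 18.67
eef_pos: [0.647, -0.011, 0.177]
tool_rot: [-0.001, 0.713, 0.701, -0.0]
contact_force: [-2.0, 5.2, 1.9]
gripper_width: 0.407
grasp_force: 2.6
t: 18.92
eef_pos: [0.647, -0.0114, 0.177]
tool_rot: [-0.001, 0.713, 0.702, -0.0]
contact_force: [-1.4, 6.8, 1.9]
gripper_width: 0.41
grasp_force: 3.3
```

```bash
python3 -m pendant '[[0.035,-0.0005,0,0,0],[0.035,-0.0005,0,0,0],[0.035,0,0,0,0]]'
python3 -m pendant '[[0.035,-0.0005,0,0,0],[0.035,-0.0005,0,0,0],[0.035,0,0,0,0]]'
python3 -m pendant '[[0.035,-0.0005,0,0,0],[0.035,-0.0005,0,0,0],[0.035,0,0,0,0],[0.035,0,0,0,0]]'
```

```text
t: 19.17
eef_pos: [0.647, -0.0116, 0.1769]
tool_rot: [-0.002, 0.712, 0.702, 0.0]
contact_force: [-2.5, 7.8, 3.1]
gripper_width: 0.413
grasp_force: 4.1
t: 19.42
eef_pos: [0.6471, -0.0119, 0.177]
tool_rot: [-0.002, 0.712, 0.702, 0.001]
contact_force: [-1.9, 9.5, 3.2]
gripper_width: 0.412
grasp_force: 5.0
t: 19.75
eef_pos: [0.6471, -0.0121, 0.177]
tool_rot: [-0.003, 0.712, 0.702, 0.001]
contact_force: [-3.4, 12.1, 4.7]
gripper_width: 0.409
grasp_force: 5.9
```

The end stop is felt: motion stalled at y≈−0.012 and the force rose to 12 N. I'll back off, rise and check before taking the latch.

```bash
python3 -m pendant '[[0.035,0.002,0,0,0],[0.035,0.006,0,0,0],[0.035,0.01,0,0,0],[0.035,0.01,0,-0.01,0],[0.035,0,0,-0.03,0],[0.035,0,0,-0.035,0],[0.035,0,0,-0.035,0],[0.035,0.02,-0.03,-0.015,0],[0.035,0.03,-0.03,0,0],[0.035,0.03,-0.03,0,0],[0.035,0.03,-0.03,0,0],[0.035,0,0,0,0]]'
python3 - <<'E'
from h import *
p,d=bot.read_camera("top")
cv2.imwrite("pics/t5.png",cv2.resize(p[145:300,265:410],None,fx=3.85,fy=3.85,interpolation=cv2.INTER_CUBIC))
bot.read_camera("side")
for c in("top","side"):
    for n,z in(("latch_pivot",0),("latch_post",.035),("plate",0)):
        print(c,n,[(r["at"],round(r["score"],2),np.round(onz(c,r["at"],z),4)[:2]) for r in bot.pinpoint(n,c)[:2]])
C=cloud("side",bot.read_camera("side")[1]);k=(C[...,2]>.022)&(C[...,2]<.05)&(abs(C[...,0]-.49)<.025)&(abs(C[...,1]+.003)<.025)
print(k.sum(),np.round(C[k].mean(0),4),np.round(C[k].max(0),4))
C=cloud("top",d);k=(C[...,2]>.022)&(C[...,2]<.06)&(abs(C[...,0]-.49)<.025)&(abs(C[...,1]+.003)<.025)
print(k.sum(),np.round(C[k].mean(0),4))
E
```

```text
t: 20.75
eef_pos: [0.5264, 0.1304, 0.3017]
tool_rot: [-0.003, 0.709, 0.705, -0.001]
contact_force: [-0.3, 0.9, -1.5]
gripper_width: 0.409
grasp_force: 0.0
top latch_pivot [([328.9, 239.5], 0.88, array([ 0.5549, -0.0125])), ([184.4, 159.7], 0.34, array([0.7162, 0.2895]))]
top latch_post [([322.5, 272.4], 0.52, array([0.4889, 0.0007]))]
top plate [([231.0, 305.1], 0.9, array([0.4214, 0.1819])), ([355.2, 193.1], 0.79, array([ 0.6517, -0.066 ]))]
side latch_pivot [([290.5, 235.7], 0.83, array([ 0.553 , -0.0091]))]
side latch_post [([261.5, 230.7], 0.79, array([0.4924, 0.0032]))]
side plate [([348.0, 242.0], 0.85, array([ 0.6616, -0.0768])), ([209.1, 195.2], 0.64, array([0.4208, 0.1848]))]
46 [ 0.4906 -0.0029  0.0369] [0.4973 0.003  0.0493]
32 [0.4918 0.0027 0.0514]
```

View pics/t5.png

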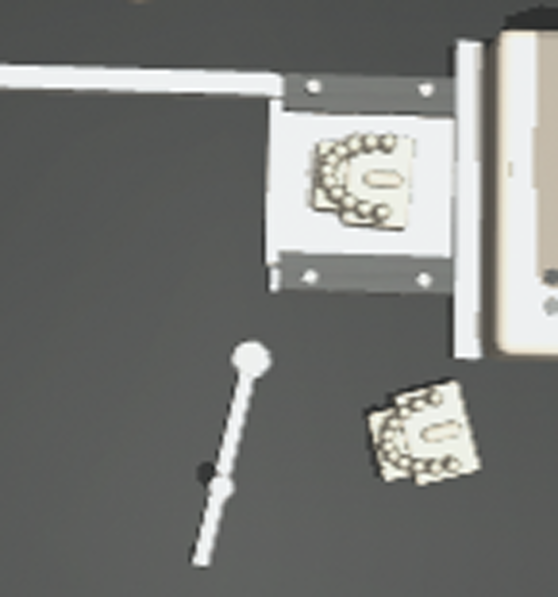

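The plate is home: its front edge meets the stop at col ~455, its rear sticks just out of the mouth at col ~270, and the cast is in place. The post is at about (0.490, 0.000) and the pivot at (0.556, −0.013). I'll move above the post.

```bash
python3 -m pendant '[[0.035,-0.03,-0.012,0,0],[0.035,-0.04,-0.012,0,0],[0.035,-0.04,-0.0115,0,0],[0.035,-0.02,0,0.02,0],[0.035,0,0,0.03,0],[0.035,0,0,0,0],[0.035,0,0,0,0]]'
python3 - <<'E'
from h import *
from scipy.spatial.transform import Rotation as R
o=bot.get_obs();q=o["tool_rot"];r=R.from_quat([q[1],q[2],q[3],q[0]]).as_matrix();print(r.round(4),o["eef_pos"],o["q"].round(2))
E
```

```text
t: 21.78
eef_pos: [0.4934, -0.0068, 0.2516]
tool_rot: [-0.001, 0.713, 0.701, -0.001]
contact_force: [0.4, 0.7, 0.6]
gripper_width: 0.409
grasp_force: 0.0
[[ 1.790e-02  9.998e-01 -3.100e-03]
 [ 9.998e-01 -1.800e-02 -8.000e-04]
 [-8.000e-04 -3.000e-03 -1.000e+00]] [ 0.493444   -0.00681939  0.25158305] [-0.64  0.48  0.67  2.14 -0.48  0.67  0.34]
```

```bash
python3 -m pendant '[[0.035,0.006,-0.003,0,0],[0.035,0,0,0.02,0],[0.035,0,0,0.02,0],[0.035,0,0,0.012,0],[0.035,0,0,0.004,0],[0.035,0,0,0,0],[0.02,0,0,0,0],[0.012,0,0,0,0],[0.01,0,0,0,0],[0.01,0,0,0,0],[0.01,0,0,0,0],[0.01,0,0,0,0]]' 20
```

```text
t: 22.78
eef_pos: [0.4914, -0.0002, 0.1971]
tool_rot: [0.0, 0.713, 0.701, 0.001]
contact_force: [-0.4, 0.7, 7.8]
gripper_width: 0.126
grasp_force: 20.2
```

```bash
cat > arc.py <<'E'
from h import *
import sys
from scipy.spatial.transform import Rotation as R
a0,a1,n=map(float,sys.argv[1:4]);n=int(n)
q=bot.get_obs()["tool_rot"];r=R.from_quat([q[1],q[2],q[3],q[0]]).as_matrix()
P=np.array([.557,-.0145]);f=lambda a:P+.068*np.array([np.cos(np.radians(a)),np.sin(np.radians(a))])
s=bot.get_obs()["eef_pos"][:2];cum=np.zeros(2)
for a in np.linspace(a0,a1,n+1)[1:]:
    d=f(a)-f(a0);t=np.array([d@r[:2,0],d@r[:2,1]]);st=np.round(t-cum,4);cum+=st;print(f"{a:.0f}",st)
print(f(a1))
E
python3 arc.py 168.5 0 28
```

```text
162 [0.0069 0.0017]
156 [0.0068 0.0024]
150 [0.0064 0.0031]
144 [0.0061 0.0037]
138 [0.0056 0.0044]
132 [0.0052 0.0049]
126 [0.0046 0.0054]
120 [0.004  0.0059]
114 [0.0034 0.0063]
108 [0.0027 0.0066]
102 [0.002  0.0069]
96 [0.0013 0.007 ]
90 [0.0005 0.0071]
84 [-0.0002  0.0072]
78 [-0.001  0.007]
72 [-0.0017  0.007 ]
66 [-0.0024  0.0067]
60 [-0.0031  0.0064]
54 [-0.0038  0.0061]
48 [-0.0044  0.0056]
42 [-0.0049  0.0051]
36 [-0.0055  0.0046]
30 [-0.0059  0.004 ]
24 [-0.0063  0.0034]
18 [-0.0066  0.0026]
12 [-0.0069  0.002 ]
6 [-0.007   0.0012]
0 [-0.0072  0.0005]
[ 0.625  -0.0145]
```

```bash
python3 -m pendant '[[0.01,0.0069,0.0017,0,0],[0.01,0.0068,0.0024,0,0],[0.01,0.0064,0.0031,0,0],[0.01,0.0061,0.0037,0,0],[0.01,0,0,0,0]]'
python3 -m pendant '[[0.01,0.0056,0.0044,0,0],[0.01,0.0052,0.0049,0,0],[0.01,0.0046,0.0054,0,0],[0.01,0.004,0.0059,0,0],[0.01,0.0034,0.0063,0,0],[0.01,0.0027,0.0066,0,0],[0.01,0.002,0.0069,0,0],[0.01,0.0013,0.007,0,0],[0.01,0.0005,0.0071,0,0],[0.01,0,0,0,0],[0.01,0,0,0,0]]'
```

```text
t: 23.2
eef_pos: [0.5029, 0.0265, 0.197]
tool_rot: [0.0, 0.713, 0.701, 0.001]
contact_force: [-2.3, 0.3, 8.2]
gripper_width: 0.13
grasp_force: 20.4
t: 24.12
eef_pos: [0.5576, 0.0561, 0.1966]
tool_rot: [-0.001, 0.712, 0.702, 0.001]
contact_force: [-0.4, 5.7, 2.8]
gripper_width: 0.129
grasp_force: 20.2
```

```bash
python3 -m pendant '[[0.01,-0.0002,0.0072,0,0],[0.01,-0.001,0.007,0,0],[0.01,-0.0017,0.007,0,0],[0.01,-0.0024,0.0067,0,0],[0.01,-0.0031,0.0064,0,0],[0.01,-0.0038,0.0061,0,0],[0.01,-0.0044,0.0056,0,0],[0.01,-0.0049,0.0051,0,0],[0.01,-0.0055,0.0046,0,0],[0.01,0,0,0,0]]'
python3 -m pendant '[[0.01,-0.0059,0.004,0,0],[0.01,-0.0063,0.0034,0,0],[0.01,-0.0066,0.0026,0,0],[0.01,-0.005,0.0015,0,0],[0.01,-0.002,0.0005,0,0],[0.01,0,0,0,0],[0.01,0,0,0,0]]'
```

```text
t: 24.95
eef_pos: [0.6133, 0.0245, 0.1964]
tool_rot: [0.001, 0.713, 0.701, 0.0]
contact_force: [-0.3, 0.2, 2.8]
gripper_width: 0.131
grasp_force: 20.4
t: 25.53
eef_pos: [0.6239, 0.0002, 0.1962]
tool_rot: [0.0, 0.713, 0.701, -0.0]
contact_force: [-1.5, 0.1, 4.7]
gripper_width: 0.13
grasp_force: 20.5
```

```bash
python3 -m pendant '[[0.01,-0.003,0.0004,0,0],[0.01,-0.003,0.0003,0,0],[0.01,-0.003,0.0002,0,0],[0.01,-0.002,0,0,0],[0.01,0,0,0,0]]'
python3 -m pendant '[[0.01,-0.001,0,0,0],[0.01,-0.001,0,0,0],[0.01,0,0,0,0]]'
python3 -m pendant '[[0.01,-0.001,0,0,0],[0.01,-0.001,0,0,0],[0.01,0,0,0,0]]'
```

```text
t: 25.95
eef_pos: [0.6253, -0.011, 0.1963]
tool_rot: [0.001, 0.713, 0.701, 0.0]
contact_force: [2.8, 0.9, 1.2]
gripper_width: 0.133
grasp_force: 20.2
t: 26.2
eef_pos: [0.6253, -0.0125, 0.1963]
tool_rot: [0.001, 0.713, 0.701, 0.001]
contact_force: [5.1, 1.9, -0.5]
gripper_width: 0.133
grasp_force: 20.1
t: 26.45
eef_pos: [0.6254, -0.0145, 0.1964]
tool_rot: [0.001, 0.713, 0.701, 0.001]
contact_force: [5.2, 3.4, -0.5]
gripper_width: 0.136
grasp_force: 20.1
```

```bash
python3 -m pendant '[[0.01,-0.001,0,0,0],[0.01,-0.001,0,0,0],[0.01,0,0,0,0]]'
python3 -m pendant '[[0.01,-0.001,0,0,0],[0.01,-0.001,0,0,0],[0.01,0,0,0,0]]'
```

```text
t: 26.7
eef_pos: [0.6254, -0.0165, 0.1964]
tool_rot: [0.001, 0.713, 0.701, 0.001]
contact_force: [4.8, 2.1, -0.2]
gripper_width: 0.131
grasp_force: 20.1
t: 26.95
eef_pos: [0.6254, -0.0185, 0.1964]
tool_rot: [0.001, 0.713, 0.701, 0.001]
contact_force: [6.0, 2.3, -1.0]
gripper_width: 0.13
grasp_force: 20.1
```

```bash
python3 -m pendant '[[0.01,-0.001,0,0,0],[0.01,-0.001,0,0,0],[0.01,0,0,0,0]]'
python3 - <<'E'
from h import *
p,d=bot.read_camera("side")
cv2.imwrite("pics/s6.png",cv2.resize(p[170:290,240:400],None,fx=5,fy=5,interpolation=cv2.INTER_CUBIC))
E
```

```text
t: 27.2
eef_pos: [0.6255, -0.019, 0.1963]
tool_rot: [-0.0, 0.712, 0.702, 0.001]
contact_force: [5.7, 5.4, 1.0]
gripper_width: 0.129
grasp_force: 20.2
```

View pics/s6.png

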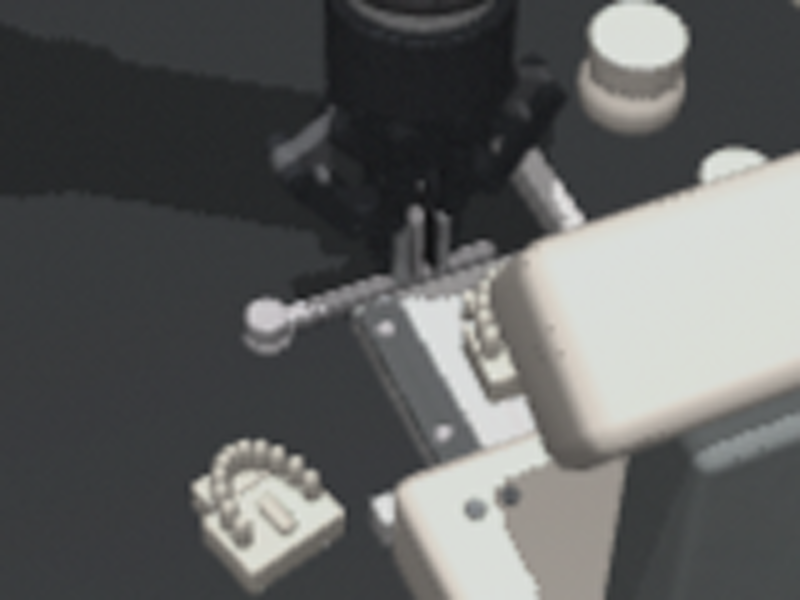

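The bar lies across the mouth, from the pivot at (268,322) to its end at (490,248). The post is in the jaws and the pads are clear of plate and cast. The advance has just stalled, so I'll press a little more to confirm the stop.

```bash
python3 -m pendant '[[0.01,-0.001,0,0,0],[0.01,-0.001,0,0,0],[0.01,0,0,0,0]]'
python3 -m pendant '[[0.01,-0.001,0,0,0],[0.01,-0.001,0,0,0],[0.01,0,0,0,0]]'
```

```text
t: 27.5
eef_pos: [0.6255, -0.0194, 0.1963]
tool_rot: [-0.001, 0.712, 0.702, 0.002]
contact_force: [4.2, 8.3, 1.4]
gripper_width: 0.127
grasp_force: 20.3
t: 27.75
eef_pos: [0.6256, -0.0199, 0.1963]
tool_rot: [-0.002, 0.711, 0.703, 0.003]
contact_force: [4.6, 13.8, 2.1]
gripper_width: 0.13
grasp_force: 20.4
```

It's closed against its stop: stalled with 13.8 N at the post. I'll ease the load, release, rise and retreat.

```bash
python3 -m pendant '[[0.01,0.002,0,0,0],[0.01,0.0015,0,0,0],[0.03,0,0,0,0],[0.03,0,0,0,0],[0.03,0,0,0,0],[0.03,0,0,-0.01,0],[0.03,0,0,-0.02,0],[0.03,0,0,-0.03,0],[0.03,0,0,-0.035,0],[0.03,0,0,-0.035,0],[0.03,0.03,-0.02,0,0],[0.03,0.035,-0.02,0,0]]'
python3 -m pendant '[[0.03,0.035,-0.02,0,0],[0.03,0.035,-0.02,0,0],[0.03,0.035,-0.02,0,0],[0.03,0,0,0,0],[0.03,0,0,0,0]]'
python3 - <<'E'
from h import *
p,d=bot.read_camera("top")
cv2.imwrite("pics/t7.png",cv2.resize(p[145:265,285:410],None,fx=4.8,fy=4.8,interpolation=cv2.INTER_CUBIC))
E
```

```text
t: 28.75
eef_pos: [0.5861, 0.0408, 0.3296]
tool_rot: [0.002, 0.715, 0.699, 0.002]
contact_force: [0.9, 1.5, -0.1]
gripper_width: 0.352
grasp_force: 0.0
t: 29.17
eef_pos: [0.526, 0.1528, 0.3264]
tool_rot: [-0.001, 0.711, 0.703, -0.0]
contact_force: [-0.1, -0.8, 0.6]
gripper_width: 0.35
grasp_force: 0.0
```

View pics/t7.png

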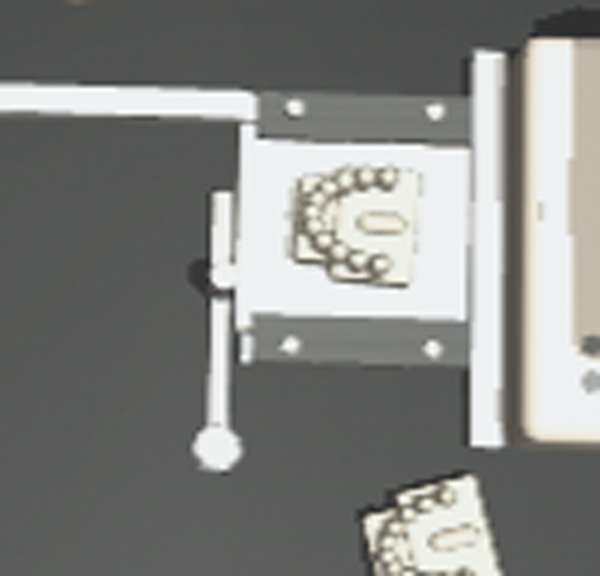

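The bar is shut across the mouth, running (217,447)–(222,192), parallel to the stop, with a small even gap behind the home plate. The cast is untouched and the bystanders in view haven't moved.

```bash
python3 -c "
from station import bot
print(bot.hand_in())"
```

```text
the job is handed in; nothing more can be done
None
```

The job is handed in at about 29 s of robot time: the plate was pushed in along the fence until it stalled at 12 N on the end stop, and the latch was swung shut until it stalled at 14 N on its stop. The last top picture shows the cast in place on its plate.

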